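Pump a vacuum tea caddy until its indicator pin is fully out

ROBOT

A 7-joint arm with a two-finger parallel gripper is mounted at the origin on the work surface. World frame = base frame: x ahead of the robot, y to its left, z up, the work surface at z = 0. Lengths are in m, angles in rad, forces in N, time in s.
With the tool pointing down it reaches from about 0.425 to 0.925 m from the base axis. Payload 6.8 kg.
Tool frame: the origin (TCP) lies on the front face of the gripper's body, between the roots of the fingers; the fingertips stand 73 mm ahead of it and the grasp point (between the pads) lies 54 mm ahead of it; z points along the fingers, y is the line along which they close (so a half turn about z gives the same grasp; the last joint's range is limited). The gripper opens to 85 mm and grips with 20 to 120 N. Pads are 22 mm wide; open, the fingers measure 114 mm over their backs; the gripper's body (76 mm by 85 mm) begins 54 mm behind the grasp point. The pads swing forward as they close: fully open they stand 13 mm farther back than shut.
Start: joints at [-1.448, 0.477, 0.022, 1.555, -0.011, 1.109, -0.083], TCP at [0.154, 0.657, 0.304] pointing down, gripper open.
Joint ranges: [-2.96, 2.96], [-0.34, 2.1], [-1.41, 1.46], [0.24, 2.44], [-1.37, 4.51], [0.17, 1.92], [-2.96, 2.96]. Speed limits (rad/s): [2.39, 2.39, 3.14, 3.14, 3.14, 3.14, 3.14].

INTERFACE

Orientations are given as a unit quaternion [w, x, y, z].
In Python, from station import bot, optics gives the robot as it stands.
- The arm moves only by the tool drive_tool, never from a script. Its argument "deltas" is a list of rows, each an object with "gripper": the closure in counts, from 0 (fully open) to 255 (shut); "offset": the shift along the tool's x, y, z in units of 1000 mm (1.0 is 1000 mm), a list of three; "angular": the turn, a rotation vector about the tool's x, y, z in units of 45 degrees (1.0 is 45 degrees), a list of three. In form: [{"gripper": gripper, "offset": [dx, dy, dz], "angular": [rx, ry, rz]}, ...]. A call has 1 to 5 rows; each row is the pose to reach, as a shift and turn from the pose commanded when the call began, along the tool's axes at that moment; what a row does not reach only later rows make up. A row lasts 1/10 s, in which the tool goes at most 50 mm and 8.59 degrees, less where a joint would pass 70% of its speed; a pose out of reach is approached as far as the arm can. A call with a number of a shift or a turn outside -1 to 1 is refused whole. A call with a gripper value outside its range is refused whole. The fingers move at their own pace and stop on an object; "grip_force" is the grip in N (left out, the last holds). Time passes only in rows, so rows that repeat a pose let the fingers close. It gives the time, the measured TCP pose, the force, the opening and the grip force at its end, in the units of the state.
- bot.get_obs(): the state, without advancing time (a new reading comes with each control period).
- optics.read_camera(name): name is "scene" or "side" or "wrist"; returns the picture (384x512x3 uint8, blue, green, red); there is no depth.
- optics.camera_model(name): a dict with "fx", "fy", "cx", "cy" (pixels), "dist" ([k1, k2, p1, p2, k3] as OpenCV has them; the pictures are not rectified), "cam_to_world" (4x4, takes a point from camera to world coordinates). Camera axes: x right, y up, looking along -z (the intrinsics and any distortion apply to the point x, -y, -z); pixel columns grow to the right and rows downward; lengths in m; the calibration is good to about 2 mm. A picture is of the moment at which its call begins: read the wrist's pose just before it. camera_model takes no time and is no camera call; for the wrist camera it gives the pose at the moment of the call.
- bot.hand_in(): hands the job in; it is judged then, once.
The state is a dict: "t": time; "q": joint angles; "joint_vel": joint speeds; "joint_torque": joint torques, N m; "eef_pos": TCP position; "tool_rot": TCP orientation; "contact_force": force on the tool from outside, world axes, zero at the start; "torque": the same for the moment, N m; "gripper_width": opening from 0.0 (shut) to 1.0 (fully open); "grasp_force": force on a finger pad.
Only numpy, scipy, OpenCV 4.12 (cv2) and the standard library are available. Lean on these libraries where they do the work, as an engineer would, in place of code of your own. Each camera call takes 0.05 s, during which the arm holds its last target. There are 200 camera calls.

TASK

Seal the wide, low tea caddy: with a fingertip push the guard about a quarter turn aside, well clear of the pump knob, then press the knob right down and let it spring back, again and again, until the indicator pin stands fully out, and leave the guard aside and the knob up. Do not touch the pin, do not lift, drag or tip the caddy, and leave the tall caddy and its pump and the other tea ware where they are.

Things in the scene. Friction and masses are not known exactly. Their poses are not given: they have to be found in the camera images.
- caddy: The wide, low tea caddy to be sealed: steel tin with a pale wooden lid, 154 mm across, 1.6 kg, loose on the table and never lifted. Origin: centre of its underside; z up. Lid top at z = 95 mm. In its own frame: pump on the axis (0, 0), indicator pin at (50, 0), guard post (14 mm thick) at (-50, 0). Yaw varies by up to 0.5 rad either way.
- pump_top (a point): Centre of the top of the wide caddy's pump knob (flat black button, 34 mm across, 12 thick), 131 mm above the table when up.
- pump_press (a joint): How far that knob is pressed (m): 0 up, 0.016 at its bottom stop. Its spring pushes back with about 6.5 N at the top and 14 N at the bottom, and returns it by itself in about 0.1 s once the finger leaves it. A stroke counts if it goes down more than about 13 mm and then comes back up: the pin climbs during the return.
- pin_out (a joint): How far the wide caddy's brass indicator pin has risen (m): starts anywhere from 0 to 0.022, fully out at 0.050 (stop at 0.0515). It climbs about 10 mm per full stroke (the first gives anything from 1 to 16 mm), so about 3 to 5 strokes, and stays up by friction between strokes. Pumping on once it is out does no harm.
- pin_top (a point): Top centre of that pin (brass head 14 mm across on a 10 mm shaft with a dark band near its foot, which shows above the 6 mm high collar only when the pin is fully out): 8 mm above the lid when down, 58 mm above it when fully out.
- pin: The indicator pin itself, a body that slides along z; origin on the pin's axis, at lid height when down.
- guard_swing (a joint): Angle of the pump guard (rad): 0 squarely over the pump knob, grows as it swings anticlockwise seen from above, i.e. the peg goes from the caddy's +x side of the post towards its +y side; stop at 1.8. Starts at 0 to 0.3. Stiff hinge, about 0.6 N at the peg; stays where it is left.
- guard_peg (a point): Top centre of the steel peg (10 mm across, standing 26 mm above the guard's plate) on the guard's round black plate (44 mm across, 4 thick); the peg's top is 167 mm above the table, the plate's top 141 mm. Centred over the knob when the swing is 0.
- guard_pivot (a point): The guard's vertical hinge axis on the wide caddy, 50 mm from the peg's axis, 137 mm above the table (the plate's underside).
- tall_caddy: The tall, narrow caddy, already sealed (its pin stands out): steel tin with a pale wooden lid, 104 mm across, lid at 115 mm, pin to 163 mm, 1.2 kg, loose. Origin: centre of its underside. Not to be used.
- tall_pump_press (a joint): How far the tall caddy's own pump knob is pressed (m), 0 = up.
- cup_a: small red tea cup, 64 mm across, 58 tall, between the caddies. Loose bystander; origin at its underside's centre.
- cup_b: small red tea cup, 64 mm across, 58 tall, beyond the caddies. Loose bystander; origin at its underside's centre.
- dark_cup: dark tea cup, 68 mm across, 62 tall, on the robot's side of the caddies. Loose bystander; origin at its underside's centre.
- bowl: shallow grey-green bowl, 100 mm across, 40 tall, at the back. Loose bystander; origin at its underside's centre.
- pitcher: white pitcher with a handle, 68 mm across, 85 tall, on the robot's side. Loose bystander; origin at its underside's centre.
- scoop: wooden spoon-shaped tea scoop lying at the back. Loose bystander.
- snack_bowl: terracotta bowl, 120 mm across, 70 tall, back left. Loose bystander; origin at its underside's centre.
There are look-alikes about, which are no part of the job. Leave any green or pink look-alike of the caddy alone.

How it is judged:
On the way, in this order (a step that is already met when the one before it is completed fails the run):
1. the guard is swung well clear of the pump knob while the pin is still low (value of joint guard_swing above 1.1 rad and value of joint pin_out below 0.035 m), for 0.2 s.
2. the pump knob has been pressed down with the guard aside (value of joint pump_press above 0.012 m and value of joint guard_swing above 1.1 rad).
3. pumping has brought the pin fully out (value of joint pin_out above 0.047 m and value of joint guard_swing above 1.1 rad), for 0.2 s.
At the end, for the whole second after the job is handed in: The pin has risen at least 47 of its 50 mm, the pump knob is up again (within 3 mm), the guard stands swung aside by more than 1.1 rad, the wide caddy stands upright on the table at rest within 40 mm of where it was, and the tall caddy stands unpumped within 30 mm of where it was (all of step 3 and value of joint each of pump_press, tall_pump_press below 0.003 m and angle between each of caddy, tall_caddy's own z axis and vertical below 0.05 rad and height (world z) of caddy below 0.005 m and distance of caddy from where it was at the start of the episode below 0.04 m and linear speed of caddy below 0.01 m/s and distance of tall_caddy from where it was at the start of the episode below 0.03 m); the robot touches nothing.
It fails at once if the indicator pin is pushed or pulled by the robot (over 1.5 N) (contact force between pin and the fingers above 1.5 N or contact force between pin and the arm above 1.5 N).
It fails at once if the wide caddy is lifted (over 12 mm), tipped (over 0.15 rad) or dragged (over 40 mm) (height (world z) of caddy above 0.012 m or angle between caddy's own z axis and vertical above 0.15 rad or distance of caddy from where it was at the start of the episode above 0.04 m).
It fails at once if the tall caddy is moved (over 30 mm) or its pump pressed (over 6 mm) (distance of tall_caddy from where it was at the start of the episode above 0.03 m or value of joint tall_pump_press above 0.006 m).
It fails at once if other tea ware is lifted or moved (over 30 mm) (distance of any of cup_a, cup_b, dark_cup, bowl, pitcher, scoop, snack_bowl from where it was at the start of the episode above 0.03 m).
It also fails if it takes over 51 s, if anything falls off the work surface, if the arm or the gripper's body presses on something with over 40 N, if the wrist force passes 120 N, or if a joint passes its speed limit or range.

## Working session

There is one attempt and no reset: what is moved stays moved. The work goes in short steps, Python scripts to look and compute and a tool call to move; the robot and the scene stay as the last step left them, time stands still between calls to the robot, and variables do not carry over. Pictures are saved under pics/ and viewed, at most 10 in all, crops included, and the job is handed in when it is done.

Besides the shell and the picture viewer there is one more tool, called after "Request:" as name([rows], argument=value, ...), one row to a line, values as JSON. drive_tool: Moves the arm, as the interface text tells. Its arguments: {"type":"object","properties":{"deltas":{"type":"array"},"grip_force":{"type":"number"}},"required":["deltas"]}

```bash
mkdir -p pics
cat > h.py <<'E'
import numpy as np, cv2
from station import bot, optics
def ray(m,px):
    K=np.array([[m['fx'],0,m['cx']],[0,m['fy'],m['cy']],[0,0,1.]])
    u=cv2.undistortPoints(np.array([[px]],float),K,np.array(m['dist'],float))[0,0]
    T=np.array(m['cam_to_world']); d=T[:3,:3]@np.array([u[0],-u[1],-1.]); return T[:3,3],d
def onz(m,px,z):
    o,d=ray(m,px); return o+d*(z-o[2])/d[2]
def proj(m,p):
    T=np.linalg.inv(np.array(m['cam_to_world'])); c=T[:3,:3]@np.array(p)+T[:3,3]
    K=np.array([[m['fx'],0,m['cx']],[0,m['fy'],m['cy']],[0,0,1.]])
    return cv2.projectPoints(np.array([[c[0],-c[1],-c[2]]]),np.zeros(3),np.zeros(3),K,np.array(m['dist'],float))[0][0,0]
def tri(m1,p1,m2,p2):
    o1,d1=ray(m1,p1);o2,d2=ray(m2,p2)
    s=np.linalg.lstsq(np.c_[d1,-d2],o2-o1,rcond=None)[0]
    a=o1+d1*s[0];b=o2+d2*s[1]; return (a+b)/2,np.linalg.norm(a-b)
E
python3 - <<'E'
from h import *
o=bot.get_obs(); print(o['t'],o['eef_pos'],o['tool_rot'],o['contact_force'])
ims=[optics.read_camera(n) for n in('scene','side')]
for n,i in zip(('scene','side'),ims): cv2.imwrite(f'pics/{n}0.png',i); m=optics.camera_model(n); print(n,np.round(m['cam_to_world'],2).tolist(),m['fx'])
cv2.imwrite('pics/both.png',cv2.resize(np.vstack(ims),None,fx=.78,fy=.78))
E
```

```text
0.0 [0.15427803 0.65667973 0.30294038] [-5.19547226e-05  1.15117505e-01  9.93351487e-01 -8.84086362e-04] [-0.09412761  0.83908393  0.30216834]
scene [[-0.34, -0.74, 0.58, 1.37], [0.94, -0.28, 0.2, 0.15], [0.01, 0.61, 0.79, 1.28], [0.0, 0.0, 0.0, 1.0]] 459.49206385706833
side [[0.95, 0.17, -0.28, 0.11], [-0.32, 0.45, -0.83, -1.42], [-0.02, 0.88, 0.48, 0.86], [0.0, 0.0, 0.0, 1.0]] 466.99680123731673
```

View pics/scene0.png

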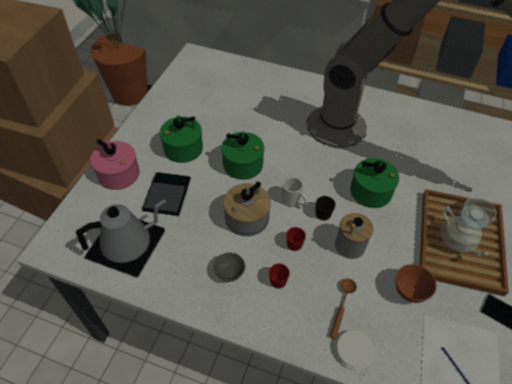

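View pics/side0.png

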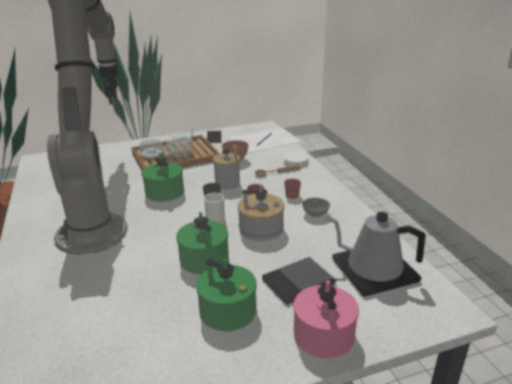

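The scene view shows steel and wood caddies at (247,208), which is wide and low, and at (353,235), which is tall. Green look-alikes are at (182,138), (243,155) and (375,182), and a pink one is at (116,165). The steel one at (247,208) (side view (261,213)) fits the description. I'll confirm it in an enlarged crop.

Run:
```python
from h import *
a=cv2.imread('pics/scene0.png')[170:245,210:285]; b=cv2.imread('pics/side0.png')[178:253,225:300]
cv2.imwrite('pics/crop0.png',np.hstack([cv2.resize(x,(400,400),interpolation=cv2.INTER_CUBIC) for x in(a,b)]))
m=optics.camera_model('scene')
print(onz(m,(247,203),.095))
```

```text
[ 0.54851646 -0.17258084  0.095     ]
```

View pics/crop0.png

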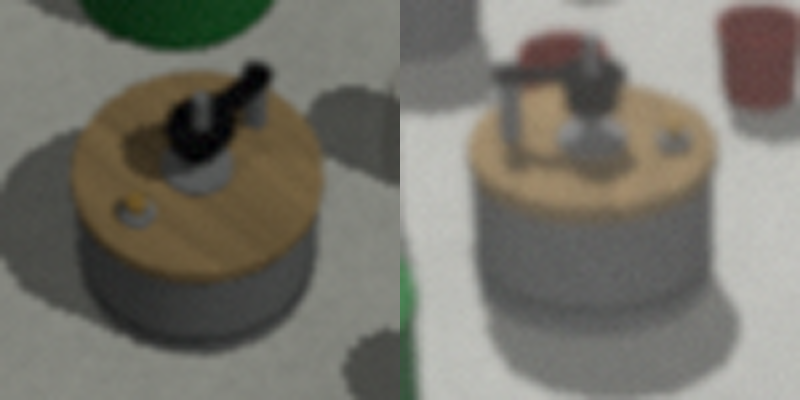

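The crop confirms the steel wide caddy. The guard is over the knob with the peg at scene ~(248,189). The brass pin is at ~(235,208) and nearly down, and the guard pivot is at ~(258,184). In the side view the peg is at ~(261,185.5), the pin at ~(277,202) and the pivot at ~(244,192).

Run:
```python
from h import *
S=optics.camera_model('scene');D=optics.camera_model('side')
for n,p,q in(('peg',(248.1,188.75),(261,185.5)),('pin',(235.3,208.1),(276.6,202.4)),('pivot',(258.4,184.1),(244.3,192))):
    print(n,tri(S,p,D,q))
print('lid',onz(S,(246.9,202.8),.095),onz(D,((592-400)/5.333+225,178+150/5.333),.095))
print('peg@.167',onz(S,(248.1,188.75),.167),onz(D,(261,185.5),.167))
print('piv@.141',onz(S,(258.4,184.1),.145),onz(D,(244.3,192),.145))
for n,px,z in(('tall',(355,221),.115),('pitch',(292,183),.085),('dark',(325,202),.062),('cup_a',(296,233),.058),('cupb',(279,270),.058),('green',(243,147),.1)): print(n,onz(S,px,z))
W=np.array(optics.camera_model('wrist')['cam_to_world']);o=bot.get_obs()
print(W.round(3).tolist(), optics.camera_model('wrist')['fx'])
```

```text
peg (array([ 0.54458814, -0.17130043,  0.16324011]), np.float64(0.0029226200351283806))
pin (array([ 0.58868525, -0.19746377,  0.10578927]), np.float64(0.0019254714858755937))
pivot (array([ 0.49530152, -0.15342915,  0.13892484]), np.float64(0.0008802511643108199))
lid [ 0.5478838  -0.17316679  0.095     ] [ 0.54004027 -0.18588563  0.095     ]
peg@.167 [ 0.5457971  -0.16968163  0.167     ] [ 0.54296024 -0.17985635  0.167     ]
piv@.141 [ 0.50041115 -0.15200167  0.145     ] [ 0.49182305 -0.16355315  0.145     ]
tall [0.50893152 0.16872798 0.115     ]
pitch [ 0.41020352 -0.06387206  0.085     ]
dark [0.43030286 0.0591242  0.062     ]
cup_a [0.5783681  0.00456598 0.058     ]
cupb [ 0.72170585 -0.00416139  0.058     ]
green [ 0.32773765 -0.2721142   0.1       ]
[[0.229, -0.926, -0.299, 0.078], [0.973, 0.218, 0.072, 0.675], [-0.001, -0.307, 0.952, 0.374], [0.0, 0.0, 0.0, 1.0]] 334.5809381130584
```

Request:
drive_tool([
  {"gripper": 255, "offset": [-0.033, -0.0315, 0], "angular": [0, 0, 0]},
  {"gripper": 255, "offset": [-0.066, -0.063, 0], "angular": [0, 0, 0]},
  {"gripper": 255, "offset": [-0.099, -0.0945, 0], "angular": [0, 0, 0]},
  {"gripper": 255, "offset": [-0.132, -0.126, 0], "angular": [0, 0, 0]},
  {"gripper": 255, "offset": [-0.165, -0.1575, 0], "angular": [0, 0, 0]},
], grip_force=30)

```text
t: 0.6
eef_pos: [0.2797, 0.4641, 0.3036]
tool_rot: [-0.0, 0.115, 0.993, -0.0]
contact_force: [-0.8, 0.5, 0.4]
gripper_width: 0.145
grasp_force: 0.0
```

Request:
drive_tool([
  {"gripper": 255, "offset": [-0.033, -0.0315, 0], "angular": [0, 0, 0]},
  {"gripper": 255, "offset": [-0.066, -0.063, 0], "angular": [0, 0, 0]},
  {"gripper": 255, "offset": [-0.099, -0.0945, 0], "angular": [0, 0, 0]},
  {"gripper": 255, "offset": [-0.132, -0.126, 0], "angular": [0, 0, 0]},
  {"gripper": 255, "offset": [-0.165, -0.1575, 0], "angular": [0, 0, 0]},
])

```text
t: 1.1
eef_pos: [0.4041, 0.2731, 0.3038]
tool_rot: [-0.0, 0.115, 0.993, -0.0]
contact_force: [0.4, 0.2, 0.4]
gripper_width: 0.003
grasp_force: 0.0
```

Request:
drive_tool([
  {"gripper": 255, "offset": [-0.0216, -0.0406, 0], "angular": [0, 0, 0]},
  {"gripper": 255, "offset": [-0.0432, -0.0812, 0], "angular": [0, 0, 0]},
  {"gripper": 255, "offset": [-0.0648, -0.1218, 0], "angular": [0, 0, 0]},
  {"gripper": 255, "offset": [-0.0864, -0.1624, 0], "angular": [0, 0, 0]},
  {"gripper": 255, "offset": [-0.108, -0.203, 0], "angular": [0, 0, 0]},
])

```text
t: 1.6
eef_pos: [0.4622, 0.0508, 0.3039]
tool_rot: [-0.0, 0.115, 0.993, 0.0]
contact_force: [1.4, 1.0, 0.1]
gripper_width: 0.0
grasp_force: 0.0
```

Request:
drive_tool([
  {"gripper": 255, "offset": [-0.0216, -0.0406, 0], "angular": [0, 0, 0]},
  {"gripper": 255, "offset": [-0.0432, -0.0812, 0], "angular": [0, 0, 0]},
  {"gripper": 255, "offset": [-0.0648, -0.1218, 0], "angular": [0, 0, 0]},
  {"gripper": 255, "offset": [-0.0864, -0.1624, 0], "angular": [0, 0, 0]},
  {"gripper": 255, "offset": [-0.108, -0.203, 0], "angular": [0, 0, 0]},
])

```text
t: 2.1
eef_pos: [0.521, -0.1713, 0.3037]
tool_rot: [-0.0, 0.115, 0.993, 0.0]
contact_force: [0.5, 0.8, 1.1]
gripper_width: -0.003
grasp_force: 0.0
```

Run:
```python
from h import *
m=optics.camera_model('wrist'); i=optics.read_camera('wrist'); cv2.imwrite('pics/w1.png',i)
import pickle; pickle.dump(m,open('w1.pkl','wb'))
for n,p in(('peg',(.5446,-.1713,.167)),('pin',(.5887,-.1975,.105)),('piv',(.4995,-.153,.141)),('tip',(.521,-.1713,.231))): print(n,proj(m,p))
```

```text
peg [266.67112971 240.50066565]
pin [247.68805433 259.31025683]
piv [276.83012846 163.15783915]
tip [258.81070495 255.93984144]
```

View pics/w1.png

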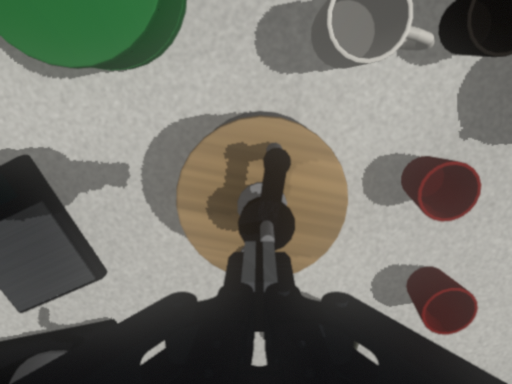

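The wrist view shows the lid centre at ~(262,196), the guard hinge at (277,160) and the plate centre at (267,222). The peg is at ~(266,232), partly behind the fingertips, and the pin is hidden.

Run:
```python
from h import *; import pickle
m=pickle.load(open('w1.pkl','rb')); i=cv2.imread('pics/w1.png')
h=cv2.cvtColor(i,cv2.COLOR_BGR2HSV)
mk=cv2.inRange(h,(8,50,60),(30,255,255)); mk[:90]=0;mk[330:]=0
c=max(cv2.findContours(mk,0,1)[0],key=cv2.contourArea); hull=cv2.convexHull(c)
P=np.array([onz(m,p[0],.095)[:2] for p in hull if p[0][1]<235])
A=np.c_[2*P,np.ones(len(P))]; s=np.linalg.lstsq(A,(P**2).sum(1),rcond=None)[0]
print('lid',s[:2],np.sqrt(s[2]+s[0]**2+s[1]**2))
print('plate',onz(m,(267,222),.141),'piv',onz(m,(277,160),.141), 'pegbase', onz(m,(266.5,226),.15))
for a in((247,222),(277,222),(293,222),(241,222)): print(onz(m,a,.141))
```

```text
lid [ 0.54247185 -0.17380246] 0.07599695266140676
plate [ 0.54212913 -0.16987581  0.141     ] piv [ 0.4972859  -0.15239391  0.141     ] pegbase [ 0.54137657 -0.17029747  0.15      ]
[ 0.53867108 -0.18457035  0.141     ]
[ 0.54385929 -0.1625279   0.141     ]
[ 0.54662957 -0.15076841  0.141     ]
[ 0.53763412 -0.18897896  0.141     ]
```

Request:
drive_tool([
  {"gripper": 255, "offset": [-0.0195, -0.0305, 0], "angular": [0, 0, 0]},
  {"gripper": 255, "offset": [-0.0195, -0.0305, 0.03], "angular": [0, 0, 0]},
  {"gripper": 255, "offset": [-0.0195, -0.0305, 0.06], "angular": [0, 0, 0]},
  {"gripper": 255, "offset": [-0.0195, -0.0305, 0.083], "angular": [0, 0, 0]},
  {"gripper": 255, "offset": [-0.0195, -0.0305, 0.083], "angular": [0, 0, 0]},
])

```text
t: 2.65
eef_pos: [0.531, -0.2028, 0.2177]
tool_rot: [-0.003, 0.115, 0.993, 0.0]
contact_force: [-0.8, -0.2, 0.5]
gripper_width: 0.004
grasp_force: 0.0
```

Run:
```python
from h import *; import pickle
i=np.hstack([optics.read_camera('wrist')[120:320,140:390],cv2.resize(optics.read_camera('side')[165:245,215:315],(250,200))]); cv2.imwrite('pics/w2.png',cv2.resize(i,None,fx=1.6,fy=1.6))
print(bot.get_obs()['eef_pos'])
# push path: tool offsets for swing values from current commanded
o=np.array([.533,-.202]);piv=np.array([.4975,-.1525]);xt=np.array([-.9735,.2288]);yt=np.array([.2288,.9735])
for s in np.arange(.05,1.56,.1):
    th=s-.43; e=np.array([np.cos(th),np.sin(th)]);t=np.array([-e[1],e[0]])
    f=piv+.05*e-.019*t; d=f-o; print(round(s,2),f.round(3),(d@xt).round(4),(d@yt).round(4))
```

```text
[ 0.53293182 -0.20374211  0.22105097]
0.05 [ 0.537 -0.189] -0.0007 0.0138
0.15 [ 0.54  -0.185] -0.0031 0.0186
0.25 [ 0.543 -0.18 ] -0.005 0.0236
0.35 [ 0.546 -0.175] -0.0064 0.0288
0.45 [ 0.548 -0.17 ] -0.0073 0.0341
0.55 [ 0.549 -0.165] -0.0076 0.0394
0.65 [ 0.55 -0.16] -0.0074 0.0448
0.75 [ 0.551 -0.155] -0.0067 0.05
0.85 [ 0.551 -0.149] -0.0054 0.0552
0.95 [ 0.55  -0.144] -0.0036 0.0603
1.05 [ 0.549 -0.139] -0.0014 0.0651
1.15 [ 0.548 -0.134] 0.0014 0.0697
1.25 [ 0.546 -0.129] 0.0046 0.074
1.35 [ 0.543 -0.124] 0.0081 0.078
1.45 [ 0.54 -0.12] 0.0121 0.0816
1.55 [ 0.536 -0.116] 0.0164 0.0847
```

View pics/w2.png

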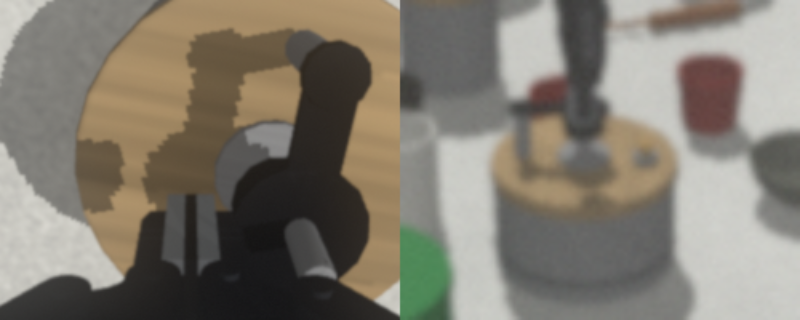

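The fingertips at (190,230) sit clear on the near side of the peg at (310,245) and just above the plate. I'll push along the arc now.

Request:
drive_tool([
  {"gripper": 255, "offset": [-0.0007, 0.0138, 0], "angular": [0, 0, 0]},
  {"gripper": 255, "offset": [-0.004, 0.021, 0], "angular": [0, 0, 0]},
  {"gripper": 255, "offset": [-0.0064, 0.0288, 0], "angular": [0, 0, 0]},
  {"gripper": 255, "offset": [-0.0075, 0.037, 0], "angular": [0, 0, 0]},
  {"gripper": 255, "offset": [-0.0074, 0.0448, 0], "angular": [0, 0, 0]},
])

```text
t: 3.25
eef_pos: [0.5509, -0.1611, 0.2211]
tool_rot: [0.0, 0.115, 0.993, -0.0]
contact_force: [-0.9, -0.8, 0.8]
gripper_width: 0.0
grasp_force: 0.4
```

Request:
drive_tool([
  {"gripper": 255, "offset": [0.0014, 0.008, 0], "angular": [0, 0, 0]},
  {"gripper": 255, "offset": [0.0038, 0.0155, 0], "angular": [0, 0, 0]},
  {"gripper": 255, "offset": [0.007, 0.022, 0], "angular": [0, 0, 0]},
  {"gripper": 255, "offset": [0.012, 0.0292, 0], "angular": [0, 0, 0]},
  {"gripper": 255, "offset": [0.0175, 0.035, 0], "angular": [0, 0, 0]},
])

```text
t: 3.75
eef_pos: [0.5411, -0.1232, 0.2209]
tool_rot: [0.0, 0.115, 0.993, 0.0]
contact_force: [0.2, -1.1, -0.3]
gripper_width: 0.001
grasp_force: 0.3
```

Request:
drive_tool([
  {"gripper": 255, "offset": [0.003, 0.0025, 0], "angular": [0, 0, 0]},
  {"gripper": 255, "offset": [0.006, 0.005, 0], "angular": [0, 0, 0]},
  {"gripper": 255, "offset": [0.006, 0.005, 0], "angular": [0, 0, 0]},
])

```text
t: 4.05
eef_pos: [0.5364, -0.1171, 0.2209]
tool_rot: [-0.0, 0.115, 0.993, 0.0]
contact_force: [-0.0, 0.6, -0.5]
gripper_width: 0.0
grasp_force: 0.0
```

Run:
```python
from h import *
i=np.hstack([optics.read_camera('wrist')[100:300,140:390],cv2.resize(optics.read_camera('scene')[155:235,200:300],(250,200))]); cv2.imwrite('pics/w3.png',cv2.resize(i,None,fx=1.6,fy=1.6))
print(bot.get_obs()['eef_pos'])
```

```text
[ 0.53664151 -0.11758451  0.22092529]
```

View pics/w3.png

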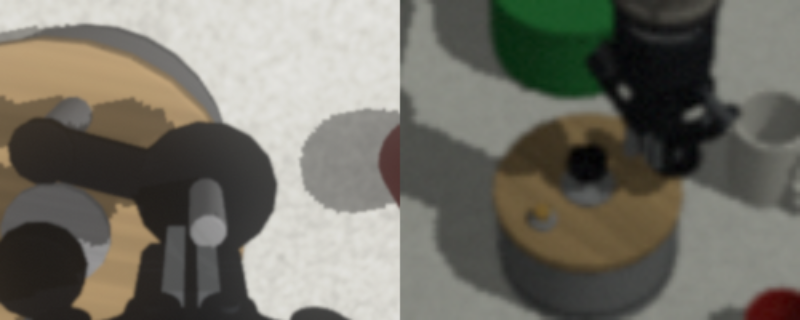

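Request:
drive_tool([
  {"gripper": 255, "offset": [-0.006, -0.013, -0.003], "angular": [0, 0, 0]},
  {"gripper": 255, "offset": [-0.019, -0.053, -0.003], "angular": [0, 0, 0]},
  {"gripper": 255, "offset": [-0.019, -0.053, -0.003], "angular": [0, 0, 0]},
])

```text
t: 4.45
eef_pos: [0.5427, -0.1809, 0.2249]
tool_rot: [0.001, 0.119, 0.993, -0.002]
contact_force: [0.1, -0.9, -0.1]
gripper_width: -0.0
grasp_force: 0.0
```

Run:
```python
from h import *
S=optics.camera_model('scene');D=optics.camera_model('side');W=optics.camera_model('wrist')
a=optics.read_camera('scene');b=optics.read_camera('side');w=optics.read_camera('wrist')
i=np.hstack([w[150:350,140:390],cv2.resize(a[155:235,200:300],(250,200)),cv2.resize(b[165:245,215:315],(250,200))]); cv2.imwrite('pics/w4.png',cv2.resize(i,(795,212)))
print(bot.get_obs()['eef_pos'],onz(S,(246.75,195.75),.131))
```

```text
[ 0.54298331 -0.17460747  0.22387709] [ 0.54706387 -0.17382945  0.131     ]
```

View pics/w4.png

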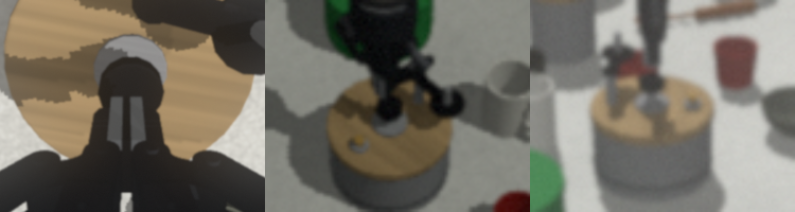

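The fingertips are centred over the knob, and the guard stands clear at the side. I'll press now, watching the force.

Request:
drive_tool([
  {"gripper": 255, "offset": [0, 0, 0.02], "angular": [0, 0, 0]},
  {"gripper": 255, "offset": [0, 0, 0.028], "angular": [0, 0, 0]},
  {"gripper": 255, "offset": [0, 0, 0.034], "angular": [0, 0, 0]},
  {"gripper": 255, "offset": [0, 0, 0.036], "angular": [0, 0, 0]},
  {"gripper": 255, "offset": [0, 0, 0.036], "angular": [0, 0, 0]},
])

```text
t: 5.1
eef_pos: [0.5444, -0.1734, 0.1893]
tool_rot: [0.001, 0.115, 0.993, 0.0]
contact_force: [-0.9, 0.4, 12.9]
gripper_width: 0.002
grasp_force: 6.2
```

Request:
drive_tool([
  {"gripper": 255, "offset": [0, 0, -0.028], "angular": [0, 0, 0]},
  {"gripper": 255, "offset": [0, 0, -0.028], "angular": [0, 0, 0]},
  {"gripper": 255, "offset": [0, 0, -0.01], "angular": [0, 0, 0]},
  {"gripper": 255, "offset": [0, 0, 0.001], "angular": [0, 0, 0]},
  {"gripper": 255, "offset": [0, 0, 0.001], "angular": [0, 0, 0]},
])

```text
t: 5.6
eef_pos: [0.5452, -0.1735, 0.1882]
tool_rot: [0.002, 0.115, 0.993, 0.0]
contact_force: [0.4, 0.7, 12.6]
gripper_width: 0.002
grasp_force: 6.4
```

Request:
drive_tool([
  {"gripper": 255, "offset": [0, 0, -0.028], "angular": [0, 0, 0]},
  {"gripper": 255, "offset": [0, 0, -0.028], "angular": [0, 0, 0]},
  {"gripper": 255, "offset": [0, 0, -0.01], "angular": [0, 0, 0]},
  {"gripper": 255, "offset": [0, 0, 0], "angular": [0, 0, 0]},
  {"gripper": 255, "offset": [0, 0, 0], "angular": [0, 0, 0]},
])

```text
t: 6.1
eef_pos: [0.5451, -0.1736, 0.1881]
tool_rot: [0.002, 0.115, 0.993, 0.0]
contact_force: [0.8, -0.0, 12.3]
gripper_width: 0.001
grasp_force: 6.5
```

Request:
drive_tool([
  {"gripper": 255, "offset": [0, 0, -0.028], "angular": [0, 0, 0]},
  {"gripper": 255, "offset": [0, 0, -0.028], "angular": [0, 0, 0]},
  {"gripper": 255, "offset": [0, 0, -0.028], "angular": [0, 0, 0]},
])

```text
t: 6.4
eef_pos: [0.543, -0.1729, 0.2146]
tool_rot: [-0.0, 0.115, 0.993, 0.0]
contact_force: [0.3, 0.3, 0.1]
gripper_width: -0.003
grasp_force: 0.0
```

Run:
```python
from h import *
a=optics.read_camera('scene');b=optics.read_camera('side')
cv2.imwrite('pics/w5.png',np.hstack([cv2.resize(x,(390,310),interpolation=cv2.INTER_CUBIC) for x in(a[160:220,210:285],b[165:225,235:310])]))
print(bot.get_obs()['eef_pos'])
```

```text
[ 0.54241926 -0.17285421  0.21376558]
```

View pics/w5.png

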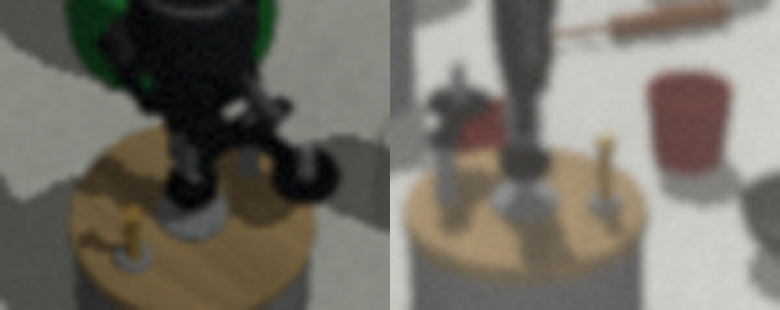

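The pin has risen and its top is now at scene (235.6,201) and side (276,192). The guard is still aside. Extra strokes do no harm, so I'll give three more.

Request:
drive_tool([
  {"gripper": 255, "offset": [0, 0, 0.018], "angular": [0, 0, 0]},
  {"gripper": 255, "offset": [0, 0, 0.0285], "angular": [0, 0, 0]},
  {"gripper": 255, "offset": [0, 0, 0.0285], "angular": [0, 0, 0]},
  {"gripper": 255, "offset": [0, 0, 0], "angular": [0, 0, 0]},
  {"gripper": 255, "offset": [0, 0, 0], "angular": [0, 0, 0]},
])

```text
t: 7.0
eef_pos: [0.5442, -0.174, 0.2167]
tool_rot: [0.002, 0.115, 0.993, -0.0]
contact_force: [0.4, -0.5, 0.3]
gripper_width: -0.0
grasp_force: 0.0
```

Request:
drive_tool([
  {"gripper": 255, "offset": [0, 0, 0.018], "angular": [0, 0, 0]},
  {"gripper": 255, "offset": [0, 0, 0.0285], "angular": [0, 0, 0]},
  {"gripper": 255, "offset": [0, 0, 0.0285], "angular": [0, 0, 0]},
  {"gripper": 255, "offset": [0, 0, 0], "angular": [0, 0, 0]},
  {"gripper": 255, "offset": [0, 0, 0], "angular": [0, 0, 0]},
])

```text
t: 7.5
eef_pos: [0.5442, -0.1741, 0.2166]
tool_rot: [0.002, 0.115, 0.993, -0.0]
contact_force: [0.6, 0.3, 0.6]
gripper_width: 0.001
grasp_force: 0.0
```

Request:
drive_tool([
  {"gripper": 255, "offset": [0, 0, 0.018], "angular": [0, 0, 0]},
  {"gripper": 255, "offset": [0, 0, 0.0285], "angular": [0, 0, 0]},
  {"gripper": 255, "offset": [0, 0, 0.0285], "angular": [0, 0, 0]},
  {"gripper": 255, "offset": [0, 0, 0], "angular": [0, 0, 0]},
  {"gripper": 255, "offset": [0, 0, 0], "angular": [0, 0, 0]},
])

```text
t: 8.0
eef_pos: [0.5441, -0.174, 0.2164]
tool_rot: [0.002, 0.115, 0.993, -0.0]
contact_force: [-0.1, 0.1, -0.1]
gripper_width: 0.001
grasp_force: 0.0
```

Request:
drive_tool([
  {"gripper": 255, "offset": [0, 0, -0.03], "angular": [0, 0, 0]},
  {"gripper": 255, "offset": [0, 0, -0.07], "angular": [0, 0, 0]},
  {"gripper": 255, "offset": [0.02, 0, -0.11], "angular": [0, 0, 0]},
  {"gripper": 255, "offset": [0.05, 0, -0.13], "angular": [0, 0, 0]},
  {"gripper": 255, "offset": [0.05, 0, -0.13], "angular": [0, 0, 0]},
])

```text
t: 8.5
eef_pos: [0.4925, -0.1622, 0.3461]
tool_rot: [0.001, 0.115, 0.993, 0.001]
contact_force: [-0.3, 0.4, 0.2]
gripper_width: -0.001
grasp_force: 0.0
```

Run:
```python
from h import *
a=optics.read_camera('scene');b=optics.read_camera('side')
cv2.imwrite('pics/w6.png',np.hstack([cv2.resize(x,(390,390),interpolation=cv2.INTER_CUBIC) for x in(a[160:235,210:285],b[165:240,235:310])]))
S=optics.camera_model('scene');D=optics.camera_model('side')
print(tri(S,(235.6,201.2),D,(276.3,191.9)))
for z in(.138,.143,.148,.153): print(z,proj(S,(.588,-.194,z)),proj(D,(.588,-.194,z)))
```

```text
(array([ 0.58852432, -0.19532575,  0.14330189]), np.float64(0.0013759256129617836))
0.138 [235.9322269  202.36239096] [275.79482995 193.10164137]
0.143 [235.89497114 201.3981827 ] [275.80257772 191.73309538]
0.148 [235.85751118 200.42857004] [275.81033745 190.36015221]
0.153 [235.81984537 199.45350802] [275.81810913 188.98279314]
```

View pics/w6.png

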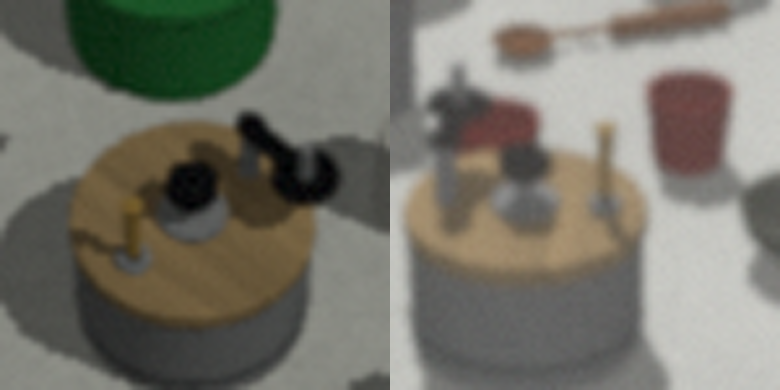

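The pin is now ~10 mm higher, with its top at scene (235.6,199.2) and side (276,189.2), which gives z ≈ 0.153. The knob is up and the guard aside. I'll take one last close look for the dark band.

Run:
```python
from h import *
m=optics.camera_model('wrist');w=optics.read_camera('wrist')
p=proj(m,(.588,-.194,.153));q=proj(m,(.588,-.194,.101));print(p,q)
c=((p+q)/2).astype(int); x,y=max(c[0]-60,0),max(c[1]-60,0)
cv2.imwrite('pics/w7.png',cv2.resize(w[y:y+120,x:x+120],(600,600),interpolation=cv2.INTER_CUBIC))
```

```text
[247.29354511 290.08869753] [248.84525058 261.43072577]
```

View pics/w7.png

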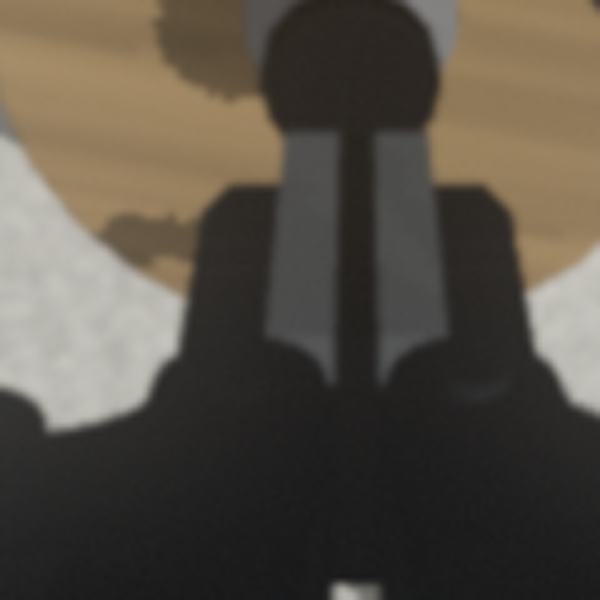

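The fingers hide the pin in this view. I'll add two slower strokes as insurance and compare the pin height numerically before and after.

Run:
```python
from h import *
np.save('a.npy',np.mean([optics.read_camera('side').astype(float) for _ in range(3)],0))
```

Request:
drive_tool([
  {"gripper": 255, "offset": [-0.03, 0, 0.02], "angular": [0, 0, 0]},
  {"gripper": 255, "offset": [-0.05, 0, 0.06], "angular": [0, 0, 0]},
  {"gripper": 255, "offset": [-0.05, 0, 0.1], "angular": [0, 0, 0]},
  {"gripper": 255, "offset": [-0.05, 0, 0.13], "angular": [0, 0, 0]},
  {"gripper": 255, "offset": [-0.05, 0, 0.13], "angular": [0, 0, 0]},
])

```text
t: 9.3
eef_pos: [0.5407, -0.1727, 0.2097]
tool_rot: [-0.005, 0.115, 0.993, -0.0]
contact_force: [-1.2, 0.5, -0.3]
gripper_width: -0.003
grasp_force: 0.0
```

Request:
drive_tool([
  {"gripper": 255, "offset": [0, 0, 0.018], "angular": [0, 0, 0]},
  {"gripper": 255, "offset": [0, 0, 0.029], "angular": [0, 0, 0]},
  {"gripper": 255, "offset": [0, 0, 0.029], "angular": [0, 0, 0]},
  {"gripper": 255, "offset": [0, 0, 0.029], "angular": [0, 0, 0]},
])

```text
t: 9.7
eef_pos: [0.5441, -0.1744, 0.1884]
tool_rot: [0.001, 0.115, 0.993, 0.0]
contact_force: [-4.2, 1.0, 13.5]
gripper_width: 0.001
grasp_force: 6.4
```

Request:
drive_tool([
  {"gripper": 255, "offset": [0, 0, -0.029], "angular": [0, 0, 0]},
  {"gripper": 255, "offset": [0, 0, -0.029], "angular": [0, 0, 0]},
  {"gripper": 255, "offset": [0, 0, -0.01], "angular": [0, 0, 0]},
  {"gripper": 255, "offset": [0, 0, 0], "angular": [0, 0, 0]},
  {"gripper": 255, "offset": [0, 0, 0], "angular": [0, 0, 0]},
])

```text
t: 10.2
eef_pos: [0.5463, -0.1747, 0.1884]
tool_rot: [0.004, 0.115, 0.993, -0.0]
contact_force: [2.3, -0.9, 13.2]
gripper_width: -0.002
grasp_force: 6.4
```

Request:
drive_tool([
  {"gripper": 255, "offset": [0, 0, -0.03], "angular": [0, 0, 0]},
  {"gripper": 255, "offset": [0, 0, -0.07], "angular": [0, 0, 0]},
  {"gripper": 255, "offset": [0.02, 0, -0.11], "angular": [0, 0, 0]},
  {"gripper": 255, "offset": [0.05, 0, -0.15], "angular": [0, 0, 0]},
  {"gripper": 255, "offset": [0.05, 0, -0.16], "angular": [0, 0, 0]},
])

```text
t: 10.7
eef_pos: [0.4933, -0.1633, 0.3506]
tool_rot: [0.003, 0.116, 0.993, 0.001]
contact_force: [0.8, 0.2, 0.5]
gripper_width: -0.003
grasp_force: 0.0
```

Run:
```python
from h import *
a=np.load('a.npy'); b=np.mean([optics.read_camera('side').astype(float) for _ in range(3)],0)
s=np.s_[180:208,268:286]
print(abs(a-b)[s].max(), cv2.phaseCorrelate(a[s].mean(2),b[s].mean(2)))
# guard swing check: peg triangulated from w6 pixels
S=optics.camera_model('scene');D=optics.camera_model('side')
p,e=tri(S,(210+306/5.2,160+150/5.2),D,(235+68/5.2,165+70/5.2)); d=p[:2]-[.4975,-.1525]
print(p,e,np.linalg.norm(d),np.arctan2(d[1],d[0])+.43)
```

```text
3.6666666666666714 ((0.051498775281254794, 0.08692639084131137), 1.0024272746006202)
[ 0.52163748 -0.11068245  0.16350319] 0.0016152516380658094 0.04828380601391044 1.4773032718422385
```

Two more full strokes (13 N at the bottom) left the pin unchanged, so it is at its stop. The guard is at about 1.48 rad and the arm is clear.

```bash
python3 -c "
from station import bot
print(bot.hand_in())"
```

```text
the job is handed in; nothing more can be done
None
```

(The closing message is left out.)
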